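# Lock the mill cup on the repaired mill base and test the start button

### The arm

A 6-joint arm with a two-finger parallel gripper is mounted at the origin on the work surface. World frame = base frame: x ahead of the robot, y to its left, z up, the work surface at z = 0. Lengths are in m, angles in degrees, forces in N, time in s.
With the tool pointing down it reaches from about 0.4 to 0.825 m from the base axis. Payload 7 kg.
Tool frame: the origin (TCP) lies midway between the tips of the shut fingers; the grasp point (between the pads) lies 19 mm behind it (hold_point_z is the distance from the TCP to the grasp point, in m); z points along the fingers, y is the line along which they close (so a half turn about z gives the same grasp; the last joint's range is limited). The gripper opens to 88 mm and grips with 3 to 60 N. Pads are 19 mm wide; open, the fingers measure 130 mm over their backs; the gripper's body (78 mm by 193 mm) begins 47 mm behind the grasp point.
Start: joints at [-47.607, 20.546, 0.682, 0, -70.136, -16.507], TCP at [0.295, -0.607, 0.227] pointing down, gripper open.
Joint ranges: [-176.03, 176.03], [-82.01, 121.73], [-58.28, 71.71], [-173.87, 95.51], [-174.79, -0.11], [-173.66, 173.66]. Speed limits (degrees/s): [136.94, 136.94, 172.46, 180, 180, 180].

### API

Orientations are given as [roll, pitch, yaw] about the fixed x, y, z axes, in that order (R = Rz(yaw) Ry(pitch) Rx(roll)).
In Python, from plant import get_state, capture, close_job, hold_point_z gives the robot as it stands.
- The arm moves only by the shell command python3 -m inch 'ROWS' [FORCE]. ROWS is text: rows parted by semicolons, each of 5 numbers parted by spaces: the shift along the tool's x, y, z normalised to -1 to 1, where 1 is 0.15 m, then the turn about the tool's z normalised to -1 to 1, where 1 is 360 degrees, then the opening, from 0 (shut) to 1 (fully open). In form: tx ty tz spin grip; .... A call has exactly 8 rows; each row shifts and turns the commanded pose from where the row before left it, along the tool's axes as they then stand; what a row does not reach is not made up. A row lasts 1/8 s, in which the tool goes at most 62.5 mm and 10.7 degrees, less where a joint would pass 70% of its speed; a pose out of reach is approached as far as the arm can. A call with a number of a shift or a turn outside -1 to 1 is refused whole. A call with a gripper value outside its range is refused whole. The fingers move at their own pace and stop on an object; FORCE is the grip in N (left out, the last holds). Time passes only in rows, so rows that do not move let the fingers close, or fill a call up. It gives the time, the measured TCP pose, the force, the opening and the grip force at its end, in the units of the state.
- get_state(): the state, without advancing time (a new reading comes with each control period).
- capture(name): name is "side" or "top"; returns a dict with "color" (420x560x3 uint8, blue, green, red), "mtx" (3x3 intrinsics, pixels), "dist_coeffs" ([k1, k2, p1, p2, k3] as OpenCV has them; the pictures are not rectified), "R" (3x3) and "t" (3): a world point X has camera coordinates R X + t. Camera axes: x right, y down, z forward; pixel columns grow to the right and rows downward; lengths in m; the calibration is good to about 2 mm. A picture is of the moment at which its call begins. There is no depth.
- close_job(): hands the job in; it is judged then, once.
The state is a dict: "time_s": time; "joints": joint angles; "qd": joint speeds; "joint_torque": joint torques, N m; "tcp_pos": TCP position; "eef_rot": TCP orientation; "contact_force": force on the tool from outside, world axes, zero at the start; "moment": the same for the moment, N m; "gripper_width": finger opening in m; "gripper_force": force on a finger pad.
Only numpy, scipy, OpenCV 4.12 (cv2) and the standard library are available. Lean on these libraries where they do the work, as an engineer would, in place of code of your own. Each camera call takes 0.05 s, during which the arm holds its last target. There are 200 camera calls.

### The job

Put the grey mill cup with the two lugs on the repaired mill base: line its lugs up with the slots of the well, push it down fully against the spring, twist it clockwise as seen from above up to the stop so that it stays locked, and let go of it. Only once it is locked, press the start button fully down and release it. Leave the plain jar, the tin and the screwdriver where they are.

Things in the scene. Friction and masses are not known exactly. Their poses are not given: they have to be found in the camera images.
- cup: Grey ribbed mill cup, loose, about 0.2 kg, upright on its closed flat bottom: round, 64 mm diameter, 75 mm tall, top edge tapering to 56 mm, a grip bar on top, two bayonet lugs at the very bottom along its +x and -x. Origin: centre of the underside, z up. The same after a half turn. Cup and jar stand at either of two places.
- cup_bar (a point): Centre of the top of the cup's grip bar, on the axis, 104 mm above the underside. The bar is 50 mm long (along cup x, the line of the lugs), 16 mm thick (along cup y) and rises from z = 75 to 104 mm.
- lug_a (a point): Middle of the lug on the cup's +x side, 38 mm from the axis, 3 mm above the underside. Each lug reaches out to 40 mm from the axis, is 12 mm wide and 6 mm tall (z = 0 to 6 mm).
- lug_b (a point): Middle of the lug on the cup's -x side, likewise.
- base: Pale green motor base, fixed: block 138 mm (x) by 238 mm (y, -69 to +169 mm) by 90 mm high, round well in its top. Origin: on the table under the well's axis, z up. Locked position: cup turned 0.8 rad clockwise (seen from above) from the slots, so that cup x lies along base x, either way round; stops in the groove halt the lugs about 0.03 rad further on.
- well (a point): Centre of the well's mouth, at deck height, 90 mm above the table. Steel lip round the mouth: 6 mm thick (z = 84 to 90 mm), opening 69 mm diameter, with two slots facing each other. Under the lip a groove of 42 mm radius down to the well's flat floor at z = 75.5 mm; the cup's underside must go to the floor before twisting.
- slot_a (a point): Middle of one slot's mouth, 38 mm from the well's axis, at deck height, +0.8 rad (counter-clockwise from above) from base x. A slot is 17 mm wide, open to 42 mm radius.
- slot_b (a point): Middle of the other slot (half a turn round)'s mouth, likewise.
- coupling (a joint): Travel of the spring-loaded black drive coupling (28 mm disc) in the middle of the well: 0 up (its top 12 mm above the floor), 0.012 m pressed level with the floor. It pushes the cup up with 3 N at 0 and 9 N at the floor. A locked cup, let go, rises about 2.5 mm till its lugs bear on the lip, and stays; an unlocked cup pops up 12 mm.
- start_top (a point): Centre of the top of the round white start button, 28 mm diameter, in a black housing on the deck, 115 mm from the well's axis along base +y. Springs back; about 5 N presses it fully down.
- start (a joint): Travel of the start button: 0 when up, 0.006 m when fully down.
- jar: Plain jar, loose, bystander: like the cup (64 mm diameter, same grip bar) but 100 mm tall (129 mm with the bar) and without lugs. Origin: centre of its underside.
- tin: Aluminium-coloured tin, loose, bystander: 76 mm diameter, 100 mm tall. Origin: centre of its underside.
- driver: Screwdriver lying on the table along its own x, loose, bystander.
There are look-alikes about, which are no part of the job. What is shaped like the cup but red is not meant.

How it is judged (in metres and radians):
On the way, in this order (a step that is already met when the one before it is completed fails the run):
1. the cup is pushed down in the well with both lugs below the lip (z of cup in the frame of base below 0.079 m and horizontal distance between cup and base below 0.006 m), for 0.1 s.
2. the cup is twisted to the locked position, let go, and stays down by itself (angle between the x axis of cup and the x axis of base, either way round below 0.15 rad and horizontal distance between cup and base below 0.005 m and z of cup in the frame of base below 0.0808 m and angle between cup's own z axis and vertical below 0.1 rad and contact force between the fingers and cup below 0.1 N), for 0.3 s.
3. the start button is pressed fully down with the cup locked (angle between the x axis of cup and the x axis of base, either way round below 0.15 rad and horizontal distance between cup and base below 0.005 m and z of cup in the frame of base below 0.0808 m and angle between cup's own z axis and vertical below 0.1 rad and value of joint start above 0.0048 m), for 0.1 s.
At the end, for the whole second after the job is handed in: The cup is released at rest in the well, upright within 0.1 rad, lug axis within 0.15 rad of base x, within 5 mm of the well axis, underside below z = 80.8 mm in the base frame (lugs under the lip); button up (under 2 mm); jar, tin and screwdriver within 30 mm of their starts (all of step 2 and value of joint start below 0.002 m and linear speed of cup below 0.02 m/s and distance of each of jar, tin, driver from where it was at the start of the episode below 0.03 m); the robot touches nothing.
It fails at once if the start button is pressed (over 3 mm) while the cup is not locked (value of joint start above 0.003 m and not (angle between the x axis of cup and the x axis of base, either way round below 0.15 rad and horizontal distance between cup and base below 0.005 m and z of cup in the frame of base below 0.0808 m and angle between cup's own z axis and vertical below 0.1 rad)).
It fails at once if the jar, the tin or the screwdriver is moved more than 30 mm (distance of any of jar, tin, driver from where it was at the start of the episode above 0.03 m).
It also fails if it takes over 48 s, if anything falls off the work surface, if the arm or the gripper's body presses on something with over 40 N, if the wrist force passes 120 N, or if a joint passes its speed limit or range.

## Working session

There is one attempt and no reset: what is moved stays moved. The work goes in short steps, Python scripts to look and compute and a shell command to move; the robot and the scene stay as the last step left them, time stands still between calls to the robot, and variables do not carry over. Pictures are saved under pics/ and viewed, at most 10 in all, crops included, and the job is handed in when it is done.

```bash
mkdir -p pics
python3 - <<'E'
from plant import *
import cv2,numpy as np
s=get_state();print(s['tcp_pos'],s['eef_rot'],s['gripper_width'],s['time_s'],hold_point_z)
for n in('side','top'):
    c=capture(n);cv2.imwrite(f'pics/{n}0.png',c['color']);print(n,c['mtx'],c['dist_coeffs'],c['R'],c['t'])
E
```

```text
[ 0.29446442 -0.6068517   0.2256174 ] [ 1.79905301e+02 -8.35000242e-03 -1.54120186e+02] 0.08781148728836652 0.0 0.0188
side [[383.69383011   0.         283.83168494]
 [  0.         383.69383011 211.81961019]
 [  0.           0.           1.        ]] [-0.08863876  0.          0.          0.          0.        ] [[-0.90397794 -0.42739895  0.01241066]
 [-0.30259634  0.61896579 -0.72478742]
 [ 0.3020916  -0.65894726 -0.68886078]] [0.51020391 0.1730921  0.77488492]
top [[392.601232     0.         277.04443809]
 [  0.         392.601232   213.38013514]
 [  0.           0.           1.        ]] [-0.10866546  0.          0.          0.          0.        ] [[ 0.0291179  -0.99900367  0.03382024]
 [-0.99892741 -0.03030099 -0.0350125 ]
 [ 0.0360024  -0.03276447 -0.99881446]] [0.03326065 0.52029352 1.11369168]
```

View pics/top0.png

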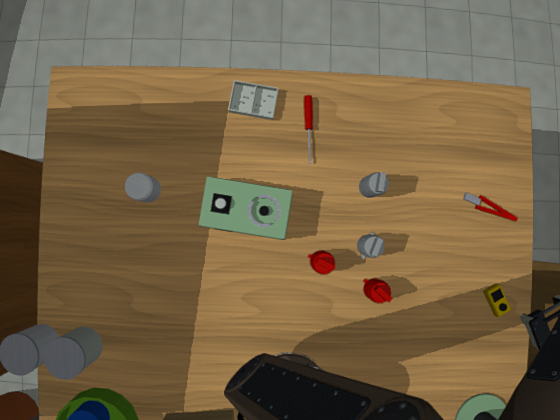

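View pics/side0.png

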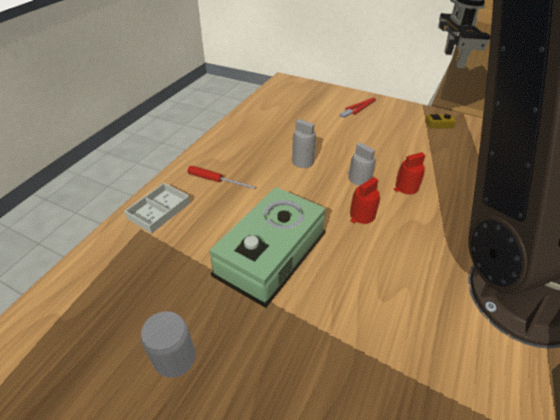

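Top picture: there are two grey candidates, at (374,184) and (371,245), which show in the side view at (303,143), tall, and (362,165), short. The red look-alikes are at (322,262) and (377,290), and the tin is at (142,187). The short one at (371,245) seems to be the cup, because it shows lugs. I'll check it in a close crop.

Run:
```python
import cv2,numpy as np
t=cv2.imread('pics/top0.png');s=cv2.imread('pics/side0.png')
f=lambda im,x,y,w,h,k:cv2.resize(im[y:y+h,x:x+w],None,fx=k,fy=k,interpolation=cv2.INTER_CUBIC)
# top crops: jar/cup x345-410,y165-265 ; side crop x280-400,y110-200
a=f(t,340,220,66,50,6);b=f(s,330,140,66,50,6)
c=f(t,340,160,66,50,6);d=f(s,270,115,66,50,6)
cv2.imwrite('pics/c1.png',np.vstack([np.hstack([a,b]),np.hstack([c,d])]))
cv2.imwrite('pics/c2.png',np.hstack([f(t,195,170,100,75,4),f(s,205,185,100,75,4)]) if 0 else np.vstack([f(t,195,172,130,70,6)[:, :780]]))
```

```text
(no output)
```

View pics/c1.png

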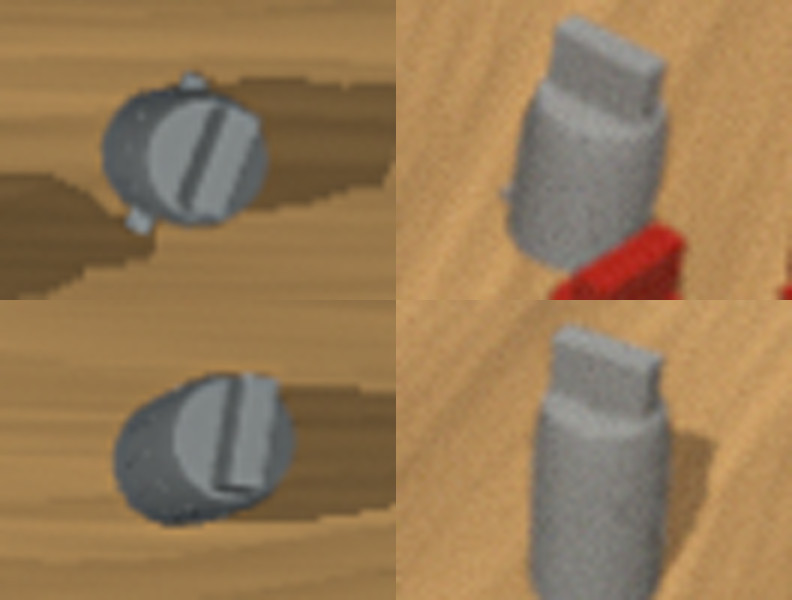

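View pics/c2.png

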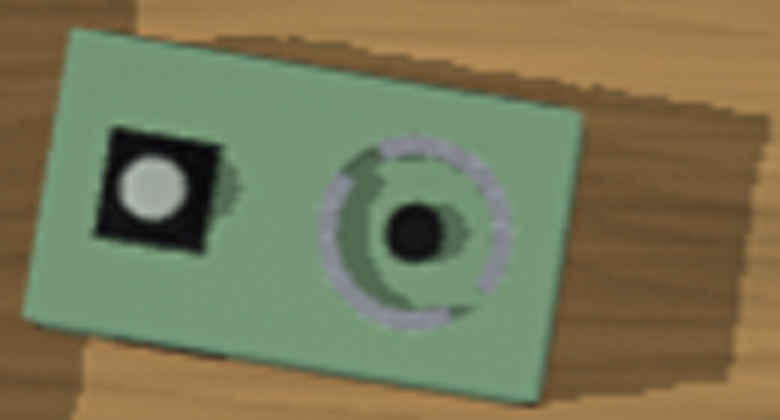

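The crops show it clearly. The top pair is short with two lugs, at (372,233) and (363,257), so it is the cup. The bottom pair is the tall jar with no lugs. The base crop gives the lip centre at about (264,210), with slots at upper left and lower right. Next I'll fit the poses.

```bash
cat > h.py <<'E'
import numpy as np,cv2,pickle
from plant import *
from scipy.optimize import least_squares
def proj(c,P):
    return cv2.projectPoints(np.array(P,float),cv2.Rodrigues(c['R'])[0],c['t'],c['mtx'],c['dist_coeffs'])[0][:,0]
def place(p,L):
    L=np.array(L,float);a=p[2];R=np.array([[np.cos(a),-np.sin(a),0],[np.sin(a),np.cos(a),0],[0,0,1]])
    return L@R.T+[p[0],p[1],0]
def fit(obs,x0):  # obs: list (cam, local pts, pixels)
    f=lambda p:np.concatenate([(proj(c,place(p,L))-np.array(px)).ravel() for c,L,px in obs])
    r=least_squares(f,x0);return r.x,r.fun.reshape(-1,2).round(1)
E
python3 - <<'E'
from h import *
T=capture('top');S=capture('side')
cr=lambda L,x,y,k=6:[((u+.5)/k-.5+x,(v+.5)/k-.5+y) for u,v in L]
LB=[[.069,.169,.09],[.069,-.069,.09],[-.069,-.069,.09],[-.069,.169,.09],[0,0,.09]]
tb=(T,LB,cr([(75,28),(583,112),(540,404),(23,318),(415,232)],195,172))
# side well ring centre & coarse
sb=(S,[[0,0,.09]],[(285,216)])
for o in([tb],[tb,sb]):
    p,r=fit(o,[.5,0,-.16]);print('base',p[:2],np.degrees(p[2]),r.tolist())
print('start',place(p,[[0,.115,.1]]),'side proj deck corners',proj(S,place(p,LB)).round(0).tolist())
tc=(T,[[.037,0,.006],[-.037,0,.006],[0,0,.104]],cr([(194,80),(139,221),(223,166)],340,220))
sc=(S,[[0,0,.104],[-.0,0,.104]],cr([(611,45),(611,45)],330-66,140))
for o in([tc],[tc,sc]):
    q,r=fit(o,[.42,-.25,-.36]);print('cup',q[:2],np.degrees(q[2]),r.tolist())
a=.025;b=.008
BB=[[a,b,.104],[a,-b,.104],[-a,-b,.104],[-a,b,.104]]
print((( proj(T,place(q,BB))-[340,220]+.5)*6-.5).round().tolist())
print((( proj(S,place(q,BB))-[330,140]+.5)*6-.5+[396,0]).round().tolist())
E
```

```text
base [0.52290217 0.08608129] -7.60178750437234 [[-1.6, -1.7], [2.1, -1.2], [1.0, 1.4], [-1.7, 1.2], [0.3, 0.2]]
base [0.52221294 0.08703931] -7.715351770496073 [[-1.9, -1.6], [1.8, -0.9], [0.5, 1.7], [-2.1, 1.3], [-0.1, 0.4], [-0.2, -2.4]]
start [[0.53765189 0.20099824 0.1       ]] side proj deck corners [[207.0, 250.0], [276.0, 185.0], [329.0, 207.0], [266.0, 283.0], [285.0, 214.0]]
cup [ 0.43547898 -0.21553552] -20.294534206459954 [[-0.0, 0.2], [-0.1, 0.5], [0.2, -0.6]]
cup [ 0.43562503 -0.21488423] -20.290880822636264 [[-0.3, 0.2], [-0.4, 0.4], [-0.1, -0.7], [0.2, -0.5], [0.2, -0.5]]
[[227.0, 103.0], [259.0, 116.0], [219.0, 221.0], [186.0, 208.0]]
[[554.0, 25.0], [577.0, 11.0], [671.0, 59.0], [649.0, 74.0]]
```

```bash
cat >> h.py <<'E'
def rel(x,y,z,yaw):
    s=get_state();p=s['tcp_pos'];r=s['eef_rot'];sp=-((yaw-r[2]+180)%360-180)
    from scipy.spatial.transform import Rotation as Ro
    d=np.array([x,y,z])-p
    for n,R in(('now',Ro.from_euler('xyz',r,degrees=True)),('afterspin',Ro.from_euler('xyz',[180,0,yaw],degrees=True))):
        print(n,(R.inv().apply(d)/.15).round(4))
    print('spin',round(sp/360,4),'tcp',p.round(4),r.round(2),'F',s['contact_force'].round(1) if hasattr(s['contact_force'],'round') else s['contact_force'],'w',s['gripper_width'],s['gripper_force'],'t',s['time_s'])
E
python3 -m inch '0 0 0 0.0257 0.6; 0 0 0 0.0257 0.6; 0 0 0 0.0257 0.6; 0 0 0 0.0257 0.6; 0 0 0 0.0257 0.6; 0 0.3 0 0 0.6; 0 0.347 0 0 0.6; 0 0.347 0 0 0.6'
python3 -c "
from h import *
rel(.4356,-.215,.16,159.7)"
```

```text
time_s: 1.2
tcp_pos: [0.3467, -0.4661, 0.2262]
eef_rot: [180.0, -0.0, 159.6]
contact_force: [1.2, -0.6, 1.2]
gripper_width: 0.0525
gripper_force: 0.0
now [0.0287 1.7756 0.4418]
afterspin [0.0253 1.7757 0.4415]
spin -0.0003 tcp [ 0.3467 -0.4661  0.2262] [ 1.7999e+02 -2.0000e-02  1.5959e+02] F [ 1.2 -0.6  1.2] w 0.05245817456705698 0.0 t 1.2
```

```bash
python3 -m inch '0 0.35 0 0 0.6; 0 0.35 0 0 0.6; 0 0.35 0 0 0.6; 0.025 0.35 0 0 0.6; 0 0.25 0.1 0 0.6; 0 0.126 0.2 0 0.6; 0 0 0.14 0 0.6; 0 0 0 0 0.6'
python3 - <<'E'
from h import *
rel(.4356,-.215,.079,159.7)
T=capture('top');S=capture('side')
f=lambda im,x,y,w,h,k:cv2.resize(im[y:y+h,x:x+w],None,fx=k,fy=k,interpolation=cv2.INTER_CUBIC)
cv2.imwrite('pics/g1.png',np.hstack([f(S['color'],310,90,90,100,4),f(S['color'],205,175,110,100,4)]))
E
```

```text
time_s: 2.2
tcp_pos: [0.4348, -0.216, 0.1593]
eef_rot: [-180.0, -0.2, 159.7]
contact_force: [-0.2, -0.6, 0.2]
gripper_width: 0.0525
gripper_force: 0.0
now [-0.0046  0.0086  0.5356]
afterspin [-0.0029  0.0082  0.5356]
spin -0.0001 tcp [ 0.4348 -0.216   0.1593] [-179.96   -0.18  159.66] F [-0.2 -0.6  0.2] w 0.05250205315578583 0.0 t 2.2
```

View pics/g1.png

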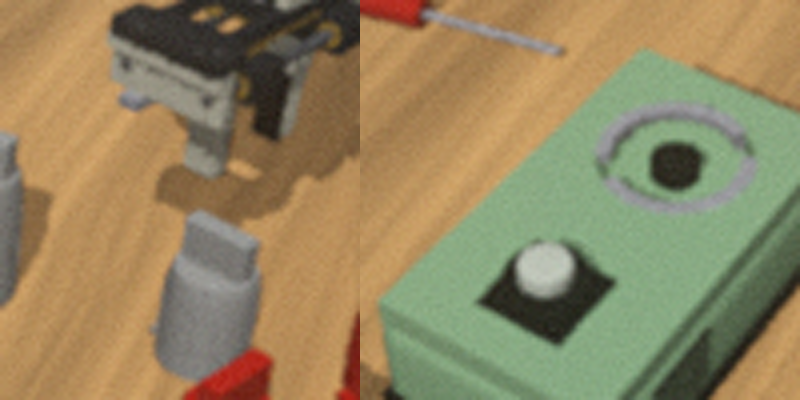

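The side view shows the fingers straddling the bar line above the cup. The lip centre reads (284,214), which matches the fit. Now I'll descend and grip.

```bash
python3 -m inch '-0.004 0.008 0.15 0 0.6; 0 0 0.2 0 0.6; 0 0 0.15 0 0.6; 0 0 0.035 0 0.6; 0 0 0 0 0; 0 0 0 0 0; 0 0 0 0 0; 0 0 0 0 0' 40
python3 -m inch '0 0 0 0 0; 0 0 -0.3 0 0; 0 0 -0.35 0 0; 0 0 -0.35 0 0; 0 0 -0.1 0.028 0; 0 0 0 0 0; 0 0 0 0 0; 0 0 0 -0.028 0'
python3 - <<'E'
from h import *
rel(.5225,.0868,.2,-7.7+45.84+180)
T=capture('top');S=capture('side')
f=lambda im,x,y,w,h,k:cv2.resize(im[y:y+h,x:x+w],None,fx=k,fy=k,interpolation=cv2.INTER_CUBIC)
cv2.imwrite('pics/g2.png',np.hstack([f(S['color'],290,60,100,130,4),f(T['color'],320,190,100,130,4)]))
E
```

```text
time_s: 3.3
tcp_pos: [0.4371, -0.2156, 0.0808]
eef_rot: [180.0, 0.0, 159.6]
contact_force: [-0.0, -1.2, 1.4]
gripper_width: 0.0181
gripper_force: 0.4
time_s: 4.3
tcp_pos: [0.436, -0.2153, 0.2436]
eef_rot: [-180.0, -0.2, 160.0]
contact_force: [-0.5, -0.2, -1.8]
gripper_width: 0.016
gripper_force: 39.9
now [0.147  2.09   0.2905]
afterspin [-1.6976  1.2279  0.291 ]
spin -0.1616 tcp [ 0.436  -0.2153  0.2436] [-1.7997e+02 -1.6000e-01  1.5997e+02] F [-0.5 -0.2 -1.8] w 0.015957379045261524 39.94352996349335 t 4.3
```

View pics/g2.png

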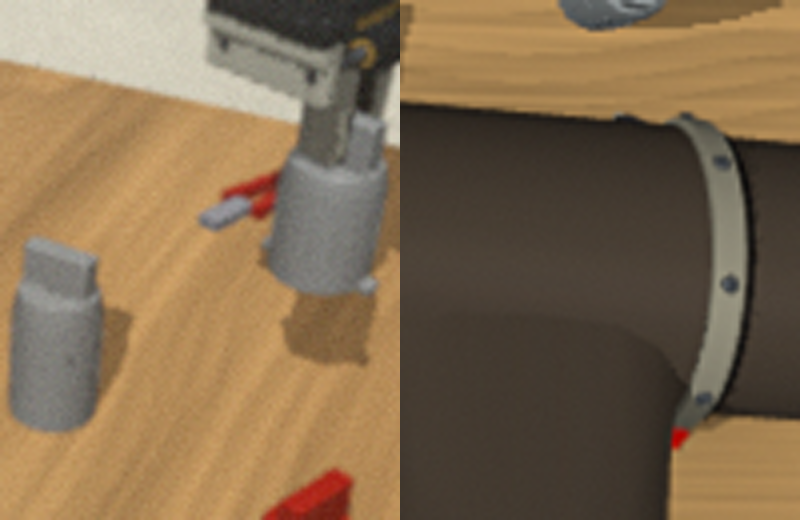

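The cup is held squarely, with its lugs showing at crop (266,245) and (367,285). Next I'll carry it over to the well.

```bash
python3 -m inch '0.05 0.25 0 0 0; 0.05 0.36 0 0 0; 0.047 0.37 0 0 0; 0 0.37 0 0 0; 0 0.37 0 0 0; 0 0.25 0 0 0; 0 0.12 0 -0.027 0; 0 0 0 -0.027 0'
python3 -m inch '0 0 0 -0.027 0; 0 0 0 -0.027 0; 0 0 0 -0.027 0; 0 0 0 -0.0266 0; 0 0 0.15 0 0; 0 0 0.14 0 0; 0 0 0 0 0; 0 0 0 0 0'
cat > look.py <<'E'
from h import *
import sys
rel(.5225,.0868,.2,-7.7+45.84+180)
T=capture('top');S=capture('side')
f=lambda im,x,y,w,h,k:cv2.resize(im[y:y+h,x:x+w],None,fx=k,fy=k,interpolation=cv2.INTER_CUBIC)
s=get_state();z=s['tcp_pos'][2]-.081;yw=np.radians(s['eef_rot'][2])
p=[s['tcp_pos'][0],s['tcp_pos'][1],yw]
im=f(S['color'],225,110,100,130,4)
g=lambda P,o:[tuple(int(v) for v in ((q-o+.5)*4-.5).round()) for q in P]
L=place(p,[[.04,0,z+.003],[-.04,0,z+.003],[.025,0,z+.104],[-.025,0,z+.104]])
for q in g(proj(S,L),[225,110]):cv2.circle(im,q,3,(0,0,255),1)
th=np.linspace(0,6.28,60)
for q in g(proj(S,place(p,[[.032*np.cos(a),.032*np.sin(a),z] for a in th])),[225,110]):cv2.circle(im,q,1,(255,255,0),-1)
b=[.5225,.0868,np.radians(-7.7)]
for q in g(proj(S,place(b,[[.0345*np.cos(a),.0345*np.sin(a),.09] for a in th]+[[.042*np.cos(.8),.042*np.sin(.8),.09],[-.042*np.cos(.8),-.042*np.sin(.8),.09]])),[225,110]):cv2.circle(im,q,1,(255,0,255),-1)
cv2.imwrite(sys.argv[1],np.hstack([f(S['color'],225,110,100,130,4),im]))
E
python3 look.py pics/g3.png
```

```text
time_s: 5.4
tcp_pos: [0.5252, 0.0873, 0.2437]
eef_rot: [-179.9, -0.1, 179.3]
contact_force: [-0.3, 0.1, -1.7]
gripper_width: 0.0158
gripper_force: 39.9
time_s: 6.4
tcp_pos: [0.5255, 0.086, 0.2021]
eef_rot: [-180.0, -0.0, -142.2]
contact_force: [-0.0, -0.2, -1.3]
gripper_width: 0.0159
gripper_force: 39.9
now [0.0129 0.0164 0.0138]
afterspin [0.0128 0.0165 0.0138]
spin -0.0011 tcp [0.5255 0.086  0.2021] [-1.7998e+02 -2.0000e-02 -1.4225e+02] F [-0.  -0.2 -1.3] w 0.01588173265838004 39.94468331336975 t 6.4
```

View pics/g3.png

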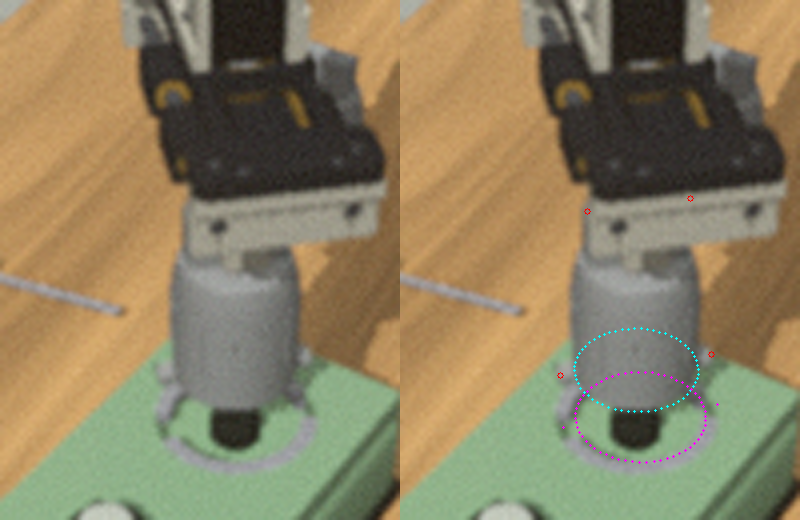

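The overlay of the tool-predicted cup (cyan) fits the imaged cup, and the well prediction (magenta) fits the lip, centred near crop (640,418). The cup is about 3 mm off centre. I'll correct that and lower it.

```bash
python3 -m inch '0.0129 0.0164 0 -0.0011 0; 0 0 0.07 0 0; 0 0 0.04 0 0; 0 0 0 0 0; 0 0 0 0 0; 0 0 0 0 0; 0 0 0 0 0; 0 0 0 0 0'
python3 -c "
from h import *
rel(.5225,.0868,.157,-7.7+45.84+180)"
```

```text
time_s: 7.5
tcp_pos: [0.5222, 0.0868, 0.1854]
eef_rot: [180.0, 0.0, -141.8]
contact_force: [-0.0, -0.4, -2.3]
gripper_width: 0.0158
gripper_force: 39.9
now [-0.0013 -0.0012  0.1893]
afterspin [-0.0013 -0.0012  0.1893]
spin 0.0002 tcp [0.5222 0.0868 0.1854] [ 1.800e+02  1.000e-02 -1.418e+02] F [-0.  -0.4 -2.3] w 0.015786463217826813 39.94464039802551 t 7.5
```

```bash
python3 -m inch '0 0 0.04 0 0; 0 0 0.04 0 0; 0 0 0.02 0 0; 0 0 0.02 0 0; 0 0 0.015 0 0; 0 0 0 0 0; 0 0 0 0 0; 0 0 0 0 0'
```

```text
time_s: 8.5
tcp_pos: [0.5223, 0.0868, 0.1653]
eef_rot: [-180.0, 0.0, -141.8]
contact_force: [-1.4, -0.4, 2.2]
gripper_width: 0.0157
gripper_force: 40.0
```

```bash
python3 -m inch '0 0 0.015 0 0; 0 0 0.015 0 0; 0 0 0.015 0 0; 0 0 0.01 0 0; 0 0 0.007 0 0; 0 0 0 0 0; 0 0 0 0 0; 0 0 0 0 0' 60
```

```text
time_s: 9.5
tcp_pos: [0.5224, 0.0868, 0.1561]
eef_rot: [-180.0, 0.0, -141.8]
contact_force: [-2.7, 0.6, 7.2]
gripper_width: 0.0155
gripper_force: 60.0
```

```bash
python3 -m inch '0 0 0.005 0 0; 0 0 0.004 0 0; 0 0 0 0 0; 0 0 0 0 0; 0 0 0 0 0; 0 0 0 0 0; 0 0 0 0 0; 0 0 0 0 0'
```

```text
time_s: 10.5
tcp_pos: [0.5226, 0.0867, 0.1558]
eef_rot: [-180.0, 0.1, -141.8]
contact_force: [-6.5, -1.4, 16.3]
gripper_width: 0.0155
gripper_force: 60.0
```

The cup is on the floor. Now I'll twist it clockwise, which is positive spin.

```bash
python3 -m inch '0 0 0 0.02 0; 0 0 0 0.02 0; 0 0 0 0.02 0; 0 0 0 0.02 0; 0 0 0 0.02 0; 0 0 0 0.02 0; 0 0 0 0.008 0; 0 0 0 0 0'
python3 -c "
from h import *
rel(.5225,.0868,.157,-7.7+180);print(get_state()['moment'])"
```

```text
time_s: 11.5
tcp_pos: [0.5235, 0.0874, 0.1558]
eef_rot: [179.9, 0.2, 172.1]
contact_force: [-1.7, 0.3, 11.1]
gripper_width: 0.0155
gripper_force: 60.0
now [ 0.0062 -0.0052 -0.0081]
afterspin [ 0.0063 -0.0052 -0.0081]
spin -0.0005 tcp [0.5235 0.0874 0.1558] [1.7991e+02 1.7000e-01 1.7211e+02] F [-1.7  0.3 11.1] w 0.015507795689362319 59.97495174407959 t 11.5
[ 0.33786984  0.97231089 -0.04784138]
```

```bash
python3 -m inch '0 0 0 0.003 0; 0 0 0 0.003 0; 0 0 -0.006 0 0; 0 0 -0.006 0 0; 0 0 0 0 0; 0 0 0 0 0; 0 0 0 0 0; 0 0 0 0 0'
python3 -c "
from h import *
rel(.5225,.0868,.157,-7.7+180);print(get_state()['moment'])"
```

```text
time_s: 12.5
tcp_pos: [0.5228, 0.087, 0.1565]
eef_rot: [180.0, 0.1, 170.0]
contact_force: [3.2, -0.5, 3.6]
gripper_width: 0.0153
gripper_force: 60.0
now [ 0.0018 -0.0016 -0.0036]
afterspin [ 0.0018 -0.0015 -0.0036]
spin -0.0065 tcp [0.5228 0.087  0.1565] [1.7997e+02 6.0000e-02 1.6997e+02] F [ 3.2 -0.5  3.6] w 0.015268159431324962 60.00382483005524 t 12.5
[-0.07463429 -1.32686108  0.2555486 ]
```

The moment rose at the stop, so I'll ease up, release and retreat upwards.

```bash
python3 -m inch '0 0 -0.006 0 0; 0 0 -0.004 0 0; 0 0 0 0 0.3; 0 0 0 0 0.4; 0 0 0 0 0.4; 0 0 0 0 0.4; 0 0 0 0 0.4; 0 0 0 0 0.4'
python3 -m inch '0 0 -0.1 0 0.4; 0 0 -0.3 0 0.4; 0 0 -0.3 0 0.4; 0 0 -0.1 0 0; 0 0 0 0 0; 0 0 0 0 0; 0 0 0 0 0; 0 0 0 0 0'
python3 - <<'E'
from h import *
rel(.5377,.201,.14,170)
T=capture('top');S=capture('side')
f=lambda im,x,y,w,h,k:cv2.resize(im[y:y+h,x:x+w],None,fx=k,fy=k,interpolation=cv2.INTER_CUBIC)
im=f(S['color'],205,130,130,130,4)
g=lambda P,o:[tuple(int(v) for v in ((q-o+.5)*4-.5).round()) for q in P]
th=np.linspace(0,6.28,40)
b=[.5225,.0868,np.radians(-7.7)];z=.078
P=[[x,y,z+.104] for x in(-.025,.025) for y in(-.008,.008)]+[[.028*np.cos(a),.028*np.sin(a),z+.075] for a in th]
for q in g(proj(S,place(b,P)),[205,130]):cv2.circle(im,q,1,(255,0,255),-1)
P=[[.014*np.cos(a),.115+.014*np.sin(a),.11] for a in th]
for q in g(proj(S,place(b,P)),[205,130]):cv2.circle(im,q,1,(255,255,0),-1)
cv2.imwrite('pics/g4.png',im)
E
```

```text
time_s: 13.5
tcp_pos: [0.5222, 0.0868, 0.1577]
eef_rot: [-180.0, -0.0, 170.0]
contact_force: [0.5, 0.4, 0.0]
gripper_width: 0.0349
gripper_force: 0.0
time_s: 14.5
tcp_pos: [0.522, 0.0867, 0.2769]
eef_rot: [-179.9, -0.1, 170.0]
contact_force: [-0.1, -0.3, 0.0]
gripper_width: 0.0005
gripper_force: 0.0
now [0.0285 0.7699 0.9116]
afterspin [0.0291 0.769  0.9124]
spin -0.0001 tcp [0.522  0.0867 0.2769] [-1.7994e+02 -7.0000e-02  1.6996e+02] F [-0.1 -0.3  0. ] w 0.0005275692012840154 0.0 t 14.5
```

View pics/g4.png

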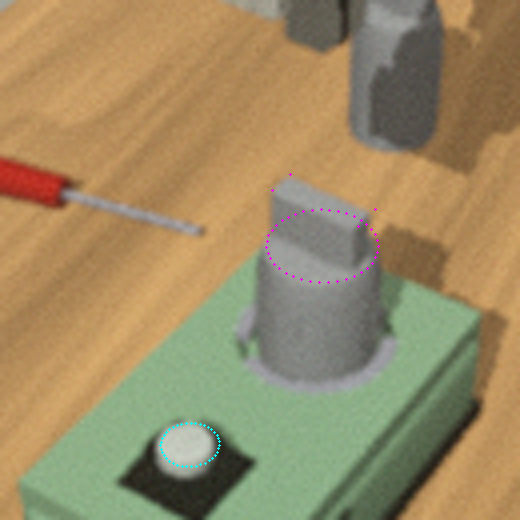

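The cup stays down after release. Its bar is along base x, with the imaged bar top running from (281,185) to (360,222), and the lug and lip heights match. The button is at (188,445), as predicted. Next I'll move over it and turn the gripper 90° so that its body clears the cup's bar.

```bash
python3 -m inch '0.03 0.2 0 0 0; 0 0.3 0 0 0; 0 0.2 0 0 0; 0 0.07 0 -0.028 0; 0 0 0 -0.028 0; 0 0 0 -0.028 0; 0 0 0 -0.028 0; 0 0 0 -0.028 0'
python3 -m inch '0 0 0 -0.028 0; 0 0 0 -0.028 0; 0 0 0 -0.028 0; 0 0 0 -0.026 0; 0 0 0.2 0 0; 0 0 0.3 0 0; 0 0 0.3 0 0; 0 0 0 0 0'
python3 -c "
from h import *
rel(.5377,.201,.11,260)"
```

```text
time_s: 15.6
tcp_pos: [0.5379, 0.2013, 0.2774]
eef_rot: [180.0, -0.0, -139.3]
contact_force: [1.1, -0.0, 0.7]
gripper_width: 0.0005
gripper_force: 0.0
time_s: 16.6
tcp_pos: [0.5359, 0.1999, 0.1545]
eef_rot: [179.7, -0.3, -100.1]
contact_force: [-0.1, 0.5, 0.8]
gripper_width: 0.0003
gripper_force: 0.0
now [-0.0107 -0.012   0.2967]
afterspin [-0.0092 -0.0105  0.2968]
spin -0.0002 tcp [0.5359 0.1999 0.1545] [ 179.71   -0.29 -100.06] F [-0.1  0.5  0.8] w 0.000342344840746205 0.0 t 16.6
```

```bash
python3 -m inch '0 0 0.15 0 0; 0 0 0.08 0 0; 0 0 0.03 0 0; 0 0 0.02 0 0; 0 0 0 0 0; 0 0 0 0 0; 0 0 0 0 0; 0 0 0 0 0'
python3 -c "
from h import *
rel(.5377,.201,.11,260)"
```

```text
time_s: 17.6
tcp_pos: [0.538, 0.2013, 0.1159]
eef_rot: [-180.0, 0.0, -100.0]
contact_force: [0.8, 0.2, 0.5]
gripper_width: 0.0003
gripper_force: 0.0
now [0.0026 0.0016 0.0391]
afterspin [0.0026 0.0016 0.0391]
spin -0.0001 tcp [0.538  0.2013 0.1159] [-1.7999e+02  1.0000e-02 -1.0004e+02] F [0.8 0.2 0.5] w 0.00031229220651072626 0.0 t 17.6
```

```bash
python3 -m inch '0 0 0.02 0 0; 0 0 0.02 0 0; 0 0 0.015 0 0; 0 0 0 0 0; 0 0 0 0 0; 0 0 0 0 0; 0 0 0 0 0; 0 0 0 0 0'
```

```text
time_s: 18.6
tcp_pos: [0.5381, 0.2014, 0.1076]
eef_rot: [-180.0, 0.0, -100.0]
contact_force: [0.1, 0.9, 3.5]
gripper_width: 0.0003
gripper_force: 2.0
```

In contact; I'll press further until the force shows the button has bottomed out.

```bash
python3 -m inch '0 0 0.012 0 0; 0 0 0.01 0 0; 0 0 0.006 0 0; 0 0 0 0 0; 0 0 0 0 0; 0 0 0 0 0; 0 0 0 0 0; 0 0 0 0 0'
```

```text
time_s: 19.6
tcp_pos: [0.5382, 0.2014, 0.1059]
eef_rot: [-179.9, 0.0, -100.0]
contact_force: [-9.9, -0.4, 24.9]
gripper_width: 0.0006
gripper_force: 13.0
```

It has bottomed out at 25 N. I'll retreat and check.

```bash
python3 -m inch '0 0 -0.05 0 0; 0 0 -0.2 0 0; 0 0 -0.3 0 0; 0 0 -0.3 0 0; 0 0 -0.1 0 0; 0 0 0 0 0; 0 0 0 0 0; 0 0 0 0 0'
python3 -c "
from h import *
rel(.5,.2,.25,260)
cv2.imwrite('pics/g5.png',capture('side')['color'])"
```

```text
time_s: 20.6
tcp_pos: [0.5373, 0.2009, 0.2441]
eef_rot: [179.9, -0.1, -100.0]
contact_force: [-0.3, -0.3, -0.6]
gripper_width: 0.0001
gripper_force: 0.0
now [ 0.0496  0.244  -0.0389]
afterspin [ 0.0493  0.2439 -0.0395]
spin -0.0001 tcp [0.5373 0.2009 0.2441] [ 1.7988e+02 -1.1000e-01 -1.0005e+02] F [-0.3 -0.3 -0.6] w 6.775412074117916e-05 0.0 t 20.6
```

View pics/g5.png

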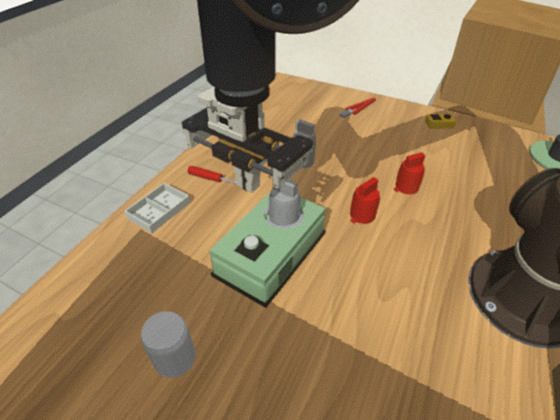

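The cup at (285,205) sits locked in the well, the button at (251,242) is up again, and the jar, tin and screwdriver haven't moved. The arm is clear of everything.

```bash
python3 -c "
from plant import *
print(close_job())"
```

```text
the job is handed in; nothing more can be done
None
```

The cup is locked in the well and released, the start button was pressed fully and sprang back, and the job is handed in at about 21 s of the 48 s; no verdict was shown.

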